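Change over from trammel arm to routing template on a guitar body

ROBOT

A 7-joint arm with a two-finger parallel gripper is mounted at the origin on the work surface. World frame = base frame: x ahead of the robot, y to its left, z up, the work surface at z = 0. Lengths are in m, angles in rad, forces in N, time in s.
With the tool pointing down it reaches from about 0.35 to 0.9 m from the base axis. Payload 8.1 kg.
Tool frame: the origin (TCP) lies where the fingers leave the gripper's body, on its centre line; the fingertips stand 66 mm ahead of it and the grasp point (between the pads) lies 47 mm ahead of it; z points along the fingers, y is the line along which they close (so a half turn about z gives the same grasp; the last joint's range is limited). The gripper opens to 92 mm and grips with 3 to 60 N. Pads are 19 mm wide; open, the fingers measure 130 mm over their backs; the gripper's body (75 mm by 190 mm) begins 47 mm behind the grasp point.
Start: joints at [-1.447, 0.434, 0.025, 1.573, -0.012, 1.134, -0.075], TCP at [0.141, 0.609, 0.292] pointing down, gripper open.
Joint ranges: [-2.62, 2.62], [-0.44, 2.09], [-1.27, 1.32], [0.08, 2.57], [-1.32, 4.46], [0.12, 2], [-2.74, 2.74]. Speed limits (rad/s): [2.22, 2.22, 3.01, 3.01, 3.14, 3.14, 3.14].

INTERFACE

Orientations are given as a rotation vector (axis times angle).
In Python, from cell import arm gives the robot as it stands.
- The arm moves only by the tool send_rows, never from a script. Its argument "motion" is text: rows parted by semicolons, each of 7 numbers parted by spaces: the closure, from 0 (fully open) to 1 (shut), then the shift along the world's x, y, z in m, then the turn, a rotation vector about the world's x, y, z in degrees. A call has 1 to 5 rows; each row shifts and turns the commanded pose from where the row before left it; what a row does not reach is not made up. A row lasts 1/8 s, in which the tool goes at most 62.5 mm and 10.7 degrees, less where a joint would pass 70% of its speed; a pose out of reach is approached as far as the arm can. A call is refused whole if a number of a shift passes 0.0625 or a number of a turn 10.7, either way. A call with a gripper value outside its range is refused whole. The fingers move at their own pace and stop on an object; "force" is the grip in N (left out, the last holds). Time passes only in rows, so rows that do not move let the fingers close. It gives the time, the measured TCP pose, the force, the opening and the grip force at its end, in the units of the state.
- arm.observe(): the state, without advancing time (a new reading comes with each control period).
- arm.get_image(name): name is "side" or "top" or "wrist"; returns (picture, depth): 420x560x3 uint8, blue, green, red; 420x560 float32, m along the optical axis (not along the pixel's ray), 0 where there is no reading.
- arm.camera_model(name): a dict with "fx", "fy", "cx", "cy" (pixels), "view" (4x4, takes a point from world to camera coordinates). Camera axes: x right, y down, z forward; pixel columns grow to the right and rows downward; lengths in m; the calibration is good to about 2 mm. The wrist camera is an equidistant fisheye: a pixel r from the principal point sees the ray r / f radians off the axis. A picture is of the moment at which its call begins: read the wrist's pose just before it. camera_model takes no time and is no camera call; for the wrist camera it gives the pose at the moment of the call.
- arm.sign_off(): hands the job in; it is judged then, once.
The state is a dict: "clock": time; "joints": joint angles; "dq": joint speeds; "joint_efforts": joint torques, N m; "position": TCP position; "ee_rot": TCP orientation; "force": force on the tool from outside, world axes, zero at the start; "ft_torque": the same for the moment, N m; "width": opening from 0.0 (shut) to 1.0 (fully open); "gripper_force": force on a finger pad.
Only numpy, scipy, OpenCV 4.12 (cv2) and the standard library are available. Lean on these libraries where they do the work, as an engineer would, in place of code of your own. Each camera call takes 0.05 s, during which the arm holds its last target. There are 200 camera calls.

TASK

Take the trammel arm off the steel locating pin on the guitar body and hang it by its eye on the post of its storage rack, lying flat along the rack board, and let go of it. Then fit the routing template over the same pin, its long side running along the body's centreline, and press it down by its handle against the sprung collar until it sits flush on the wood. Finish still holding the template pressed down flush, and leave the other things on the bench where they are.

Things in the scene. Friction and masses are not known exactly. Their poses are not given: they have to be found in the camera images.
- blank: Star-shaped pale wooden guitar body blank, 45 mm thick, about 375 mm long (its x axis, the pencilled centreline) and up to 285 mm wide over the horns, clamped to the bench (does not move). Origin: on the underside, straight below the locating pin; z up.
- pin_base (a point): Foot of the steel locating pin on the top face of the guitar body (45 mm above the bench). The pin is upright, 10 mm in diameter, with a domed tip 14 mm above this point. Axes as the guitar body's.
- collar (a joint): Sprung aluminium ejector collar around the pin, a 40 mm disc whose top stands 5 mm above the wood at 0. The value is how far it is pressed down (m), 0.005 when level with the wood, stop at 0.006. It takes 5 N to start it and 10 N to have it level with the wood (less the weight resting on it); it springs back up when let go.
- trammel: Flat aluminium trammel arm, 100 g, its eye around the pin at the start. Origin: centre of the eye's underside; x along the arm to the handle, z up. Eye: 22 mm hole in a 40 mm round end, 6 mm thick. Bar 24 mm wide, 6 mm thick. Handle: dark wooden block 24 mm wide (y), x from 70 to 110 mm, z from -5 to +34 mm; its lowest 5 mm are a foot that keeps the arm level on collar or rack.
- trammel_handle (a point): Centre of the top of the trammel arm's handle block, 90 mm from the eye and 34 mm above the eye's underside.
- rack: Storage rack, fixed: wooden board 175 x 100 x 12 mm with an upright round wooden post 12 mm in diameter. Origin: under the post's axis at the bench; the board spans x -45 to +130 mm, y -50 to +50 mm. The trammel arm hangs with its eye on the post, handle towards the rack's +x, its foot on the board. It stands left or right of the guitar body.
- post_seat (a point): Top of the 30 mm wide, 5 mm high shoulder at the foot of the rack's post, 17 mm above the bench, on the post's axis: the eye's underside rests here. The post's rounded tip is 39 mm above this point. Axes as the rack's.
- template: Plywood routing template, about 300 g: plate 170 (x) x 110 (y) x 18 mm with two pickup windows and in the middle a dark handle block 56 (x) x 30 (y) x 40 mm tall above the plate. Origin: centre of the underside, also the mouth of a blind bore 13 mm wide, 18 mm deep, that takes the pin (unseen from above). z up. It starts on the bench, across the guitar body from the rack.
- template_handle (a point): Centre of the top of the template's handle block, 58 mm above the template's underside.
- sanding_block: Bystander: wood and cork sanding block 100 x 60 x 30 mm, origin centre of underside.
- glue: Bystander: white glue bottle 56 mm in diameter, 150 mm tall, origin centre of underside.
- screwdriver: Bystander: screwdriver about 200 mm long, lying on the bench.
Mind the look-alikes: they are no part of the job. What is shaped like the trammel but purple or red is not meant.

How it is judged:
On the way, in this order (a step that is already met when the one before it is completed fails the run):
1. the trammel arm hangs by its eye on the rack's post, flat on its board, let go (horizontal distance between trammel and post_seat below 0.007 m and z of trammel in the frame of post_seat between -0.003 and 0.004 m and angle between trammel's own z axis and vertical below 0.06 rad and contact force between the fingers and trammel below 0.1 N and linear speed of trammel below 0.02 m/s), for 0.2 s.
2. the template has dropped over the pin (horizontal distance between template and pin_base below 0.0035 m and z of template in the frame of pin_base below 0.009 m), for 0.1 s.
At the end, for the whole second after the job is handed in: Arm on post: eye within 7 mm of its axis, 3 mm below to 4 mm above its seat, tilt < 0.06 rad, at rest, let go. Template on pin: within 3.5 mm, underside < 1.5 mm off the wood, tilt < 0.03, along centreline within 0.12 rad, collar in > 4 mm, at rest, fingers on it with > 4 N (all of step 1 and horizontal distance between template and pin_base below 0.0035 m and z of template in the frame of pin_base below 0.0015 m and angle between template's own z axis and vertical below 0.03 rad and angle between the x axis of template and the x axis of blank, either way round below 0.12 rad and value of joint collar above 0.004 m and contact force between the fingers and template above 4 N and linear speed of template below 0.01 m/s); the arm keeps its last pose, push and grip.
It fails at once if the sanding block is moved by more than 30 mm (distance of sanding_block from where it was at the start of the episode above 0.03 m).
It fails at once if the glue is moved by more than 30 mm (distance of glue from where it was at the start of the episode above 0.03 m).
It fails at once if the screwdriver is moved by more than 30 mm (distance of screwdriver from where it was at the start of the episode above 0.03 m).
It also fails if it takes over 53 s, if anything falls off the work surface, if the arm or the gripper's body presses on something with over 40 N, if the wrist force passes 120 N, or if a joint passes its speed limit or range.

## Working session

There is one attempt and no reset: what is moved stays moved. The work goes in short steps, Python scripts to look and compute and a tool call to move; the robot and the scene stay as the last step left them, time stands still between calls to the robot, and variables do not carry over. Pictures are saved under pics/ and viewed, at most 10 in all, crops included, and the job is handed in when it is done.

Besides the shell and the picture viewer there is one more tool, called after ">>>" by a JSON object that holds its "name" and its "arguments", one argument or row to a line. send_rows: Moves the arm, as the interface text tells. Its arguments: {"type":"object","properties":{"motion":{"type":"string"},"force":{"type":"number"}},"required":["motion"]}

```bash
mkdir -p pics; ls; python3 - <<'E'
from cell import arm
import cv2,numpy as np
s=arm.observe();print(s)
for n in ("top","side"):
    p,d=arm.get_image(n);m=arm.camera_model(n)
    np.savez(f"{n}0.npz",p=p,d=d,**{k:np.array(v) for k,v in m.items()})
    cv2.imwrite(f"pics/{n}0.png",p);print(n,m["fx"],m["cx"],m["cy"],np.round(m["view"],3).tolist())
E
```

```text
pics
{'clock': 0.0, 'joints': array([-1.44658883,  0.43524541,  0.02496121,  1.57411002, -0.01161764,
        1.13397697, -0.07509809]), 'dq': array([-0.00218034,  0.00066573,  0.0013363 ,  0.00017108,  0.00082373,
        0.00145278,  0.00089422]), 'joint_efforts': array([-4.54718411e-04, -6.67854881e+01,  9.84954759e-01, -3.14470696e+01,
       -6.04967074e-02,  4.26859839e-02,  1.69590294e-04]), 'position': array([0.1404861 , 0.60858557, 0.29142581]), 'ee_rot': array([-3.55599936e-01, -3.12134463e+00,  2.50331366e-03]), 'force': array([ 0.7337083 , -0.30926873, -0.31127006]), 'ft_torque': array([-0.00364054, -0.04491149, -0.00815991]), 'gripper_force': 0.0, 'width': 0.9972793025976595}
top 494.8863640621594 279.1911963713775 210.9252845821408 [[0.018, -1.0, -0.01, 0.003], [-0.998, -0.018, -0.057, 0.454], [0.057, 0.011, -0.998, 1.346], [0.0, 0.0, 0.0, 1.0]]
side 452.94641276554654 278.9105620439285 212.4803656569325 [[0.967, -0.253, -0.021, -0.423], [-0.195, -0.689, -0.698, 0.159], [0.163, 0.68, -0.715, 1.189], [0.0, 0.0, 0.0, 1.0]]
```

View pics/top0.png

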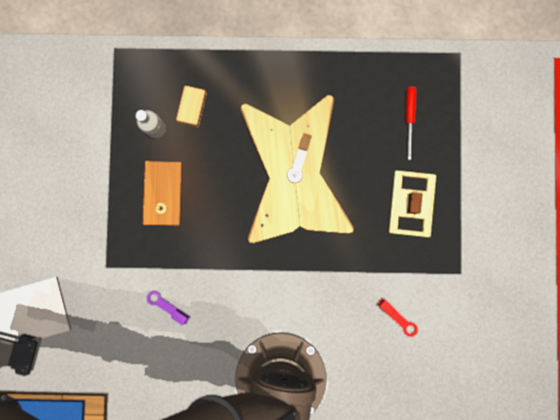

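View pics/side0.png

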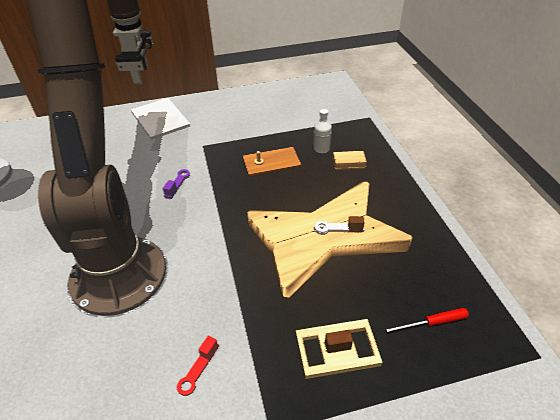

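The top view shows these candidates for the trammel:
- Grey arm with a brown handle on the guitar body: eye (295,175), handle (304,142). This fits the description, so it's my choice.
- Purple look-alike at (168,307) and red look-alike at (398,317). I'm ignoring both.

The rack is at (162,193) with its post at (160,208). The template is at (413,203). The side view agrees: eye (321,228), post (258,158), template (339,348).

```bash
cat > h.py <<'E'
import cv2,numpy as np
def load(n):
    z=np.load(n);return z["p"],z["d"],z
def ray(m,px,z):
    """pixels -> world points on plane z"""
    px=np.atleast_2d(px).astype(float);V=np.array(m["view"]);R,t=V[:3,:3],V[:3,3]
    c=-R.T@t
    d=np.c_[(px[:,0]-m["cx"])/m["fx"],(px[:,1]-m["cy"])/m["fy"],np.ones(len(px))]@R
    return c+d*((z-c[2])/d[:,2])[:,None]
def big(mask,roi):
    x0,y0,x1,y1=roi;k=np.zeros_like(mask);k[y0:y1,x0:x1]=mask[y0:y1,x0:x1]
    cs=cv2.findContours(k,cv2.RETR_EXTERNAL,cv2.CHAIN_APPROX_NONE)[0]
    return max(cs,key=cv2.contourArea)
def rect(m,c,z):
    w=ray(m,c[:,0,:],z)[:,:2].astype(np.float32)
    return cv2.minAreaRect(w*1000)
E
python3 - <<'E'
from h import *
p,d,m=load("top0.npz")
hsv=cv2.cvtColor(p,cv2.COLOR_BGR2HSV)
for q in [(304,142),(295,175),(300,158),(162,185),(160,208),(413,222),(415,202),(270,200),(293,150)]: print(q,hsv[q[1],q[0]],d[q[1],q[0]])
bright=(hsv[...,2]>90).astype(np.uint8)*255
for nm,roi,z in [("rack",(135,155,190,232),.012),("templ",(383,165,442,242),.018),("blank",(230,85,365,250),.045)]:
    c=big(bright,roi);print(nm,rect(m,c,z))
    if nm=="blank": print([ (q.tolist(),ray(m,q,.045)[0,:2].round(3).tolist()) for q in cv2.approxPolyDP(c,4,True)[:,0]])
brown=((hsv[...,2]<150)&(hsv[...,2]>40)&(hsv[...,1]>110)&(hsv[...,0]<18)).astype(np.uint8)*255
for nm,roi,z in [("th",(290,125,320,157),.045+.005+.034),("ph",(402,185,428,220),.058)]:
    c=big(brown,roi);print(nm,cv2.boundingRect(c),rect(m,c,z))
def crop(x0,y0,x1,y1,s): return cv2.resize(p[y0:y1,x0:x1],None,fx=s,fy=s,interpolation=cv2.INTER_CUBIC)
a=crop(250,110,340,230,5);b=np.vstack([crop(130,160,190,220,5),crop(385,170,445,230,5)])
cv2.imwrite("pics/crop0.png",np.hstack([a,b]));
E
```

```text
(304, 142) [ 14 136 180] 1.2971536
(295, 175) [ 18  15 219] 1.3127416
(300, 158) [ 15   6 243] 1.3236587
(162, 185) [ 15 173 229] 1.3659393
(160, 208) [ 15 134 105] 1.3290721
(413, 222) [20 14 56] 1.3651261
(415, 202) [ 11 168 155] 1.3137565
(270, 200) [ 25  98 244] 1.3302681
(293, 150) [ 27  93 241] 1.3399394
rack ((498.642822265625, 335.5597839355469), (105.3919448852539, 180.39463806152344), 89.9035873413086)
templ ((480.90521240234375, -352.70550537109375), (117.07034301757812, 177.21682739257812), 84.81475067138672)
blank ((590.1357421875, -23.502243041992188), (422.8385009765625, 283.40362548828125), 6.9820990562438965)
[([241, 104], [0.741, 0.119]), ([269, 177], [0.543, 0.039]), ([248, 241], [0.37, 0.092]), ([299, 226], [0.413, -0.043]), ([352, 232], [0.399, -0.185]), ([323, 160], [0.592, -0.105]), ([333, 97], [0.764, -0.13]), ([328, 94], [0.772, -0.116]), ([309, 108], [0.733, -0.065]), ([301, 85], [0.796, -0.043]), ([269, 85], [0.795, 0.044]), ([273, 116], [0.71, 0.032])]
th (305, 149, 1, 1) ((613.4990844726562, -54.7388916015625), (0.0, 0.0), 0.0)
ph (407, 193, 14, 21) ((478.72723388671875, -345.9750671386719), (34.14679718017578, 52.90707778930664), 84.52826690673828)
```

View pics/crop0.png

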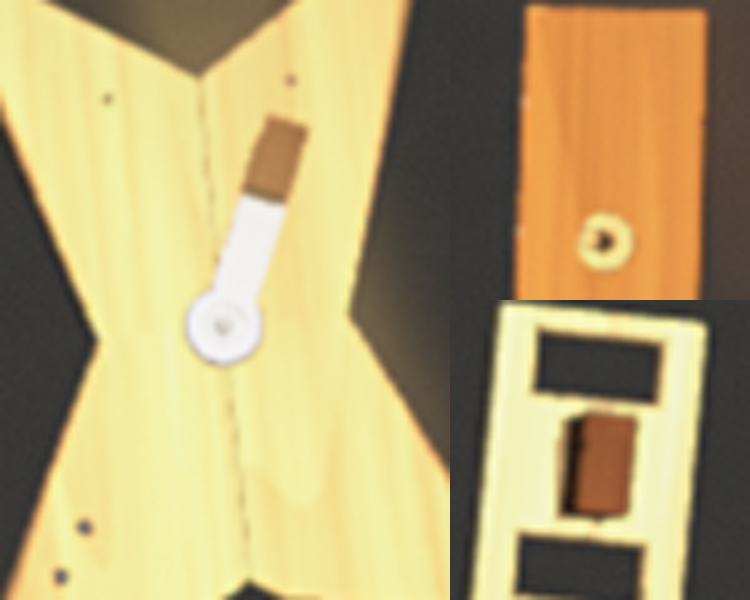

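```bash
python3 - <<'E'
from h import *
from scipy.spatial.transform import Rotation as R
p,d,m=load("top0.npz")
V=m["view"];print("cam",-V[:3,:3].T@V[:3,3])
f=lambda q,z:ray(m,q,z)[0].round(4)
eye=f((294.8,175.2),.056);hd=f((305.2,141.4),.084);print("eye",eye,"handle",hd,"L",np.hypot(*(hd-eye)[:2]),"yaw",np.degrees(np.arctan2(*(hd-eye)[[1,0]])))
a=f((299.6,226.4),.045);b=f((289.8,125.2),.045);print("cl",a,b,np.degrees(np.arctan2(*(b-a)[[1,0]])))
print("post shoulder",f((161,208.2),.017),"tip",f((160.3,207.9),.056))
hsv=cv2.cvtColor(p,cv2.COLOR_BGR2HSV)
br=((hsv[...,2]>90)).astype(np.uint8)*255
for roi,z in [((135,155,190,232),.012),((383,165,442,242),.018)]:
    r=rect(m,big(br,roi),z);bx=cv2.boxPoints(r);print(r,bx.round(1).tolist())
# template handle top from brighter red-brown
t=((hsv[...,0]<16)&(hsv[...,1]>140)&(hsv[...,2]>110)).astype(np.uint8)*255
print("ph",rect(m,big(t,(402,185,428,222)),.058))
print("glue",f((154,131),0.02),"top",f((140,115),.15),"sand",f((192,105),.03))
s=np.array([-3.55599936e-01,-3.12134463e+00,0]);M=R.from_rotvec(s).as_matrix();print(M.round(3))
E
```

```text
cam [ 0.37652784 -0.004136    1.37013835]
eye [ 0.5476 -0.0297  0.056 ] handle [ 0.6336 -0.055   0.084 ] L 0.08964424130974623 yaw -16.393147244921604
cl [ 0.4115 -0.045   0.045 ] [ 0.685  -0.0141  0.045 ] 6.4459373270795375
post shoulder [0.4554 0.3353 0.017 ] tip [0.4539 0.3274 0.056 ]
((498.642822265625, 335.5597839355469), (105.3919448852539, 180.39463806152344), 89.9035873413086) [[408.3999938964844, 283.0], [588.7999877929688, 282.70001220703125], [588.9000244140625, 388.1000061035156], [408.5, 388.3999938964844]]
((480.90521240234375, -352.70550537109375), (117.07034301757812, 177.21682739257812), 84.81475067138672) [[387.3999938964844, -403.0], [563.9000244140625, -419.0], [574.4000244140625, -302.3999938964844], [397.8999938964844, -286.3999938964844]]
ph ((479.7273864746094, -351.175537109375), (25.341848373413086, 51.69560241699219), 84.95560455322266)
glue [0.6686 0.3608 0.02  ] top [0.6804 0.3621 0.15  ] sand [0.7404 0.2557 0.03  ]
[[-0.974  0.225 -0.   ]
 [ 0.225  0.974  0.   ]
 [ 0.    -0.    -1.   ]]
```

>>> {"name": "send_rows", "arguments": {
  "motion": "0 0.035 -0.0475 0 0 0 -3.4; 0 0.035 -0.0475 0 0 0 0; 0 0.035 -0.0475 0 0 0 0; 0 0.035 -0.0475 0 0 0 0; 0 0.035 -0.0475 0 0 0 0",
  "force": 20
}}

```text
clock: 0.72
position: [0.3164, 0.3697, 0.2921]
ee_rot: [-0.448, -3.109, 0.0]
force: [2.1, -0.4, 0.7]
width: 1.004
gripper_force: 0.0
```

>>> {"name": "send_rows", "arguments": {
  "motion": "0 0.035 -0.0475 0 0 0 0; 0 0.035 -0.0475 0 0 0 0; 0 0.035 -0.0475 0 0 0 0; 0 0.035 -0.0475 0 0 0 0; 0 0.035 -0.0475 0 0 0 0"
}}

```text
clock: 1.35
position: [0.4913, 0.1324, 0.2922]
ee_rot: [-0.448, -3.109, -0.0]
force: [0.4, 0.5, 0.1]
width: 0.996
gripper_force: 0.0
```

>>> {"name": "send_rows", "arguments": {
  "motion": "0 0.035 -0.0475 0 0 0 0; 0 0.035 -0.0475 0 0 0 0; 0 0.035 -0.0475 0 0 0 0; 0 0.035 -0.0475 -0.03 0 0 0; 0 0 0 -0.03 0 0 0"
}}

```text
clock: 1.98
position: [0.63, -0.0589, 0.233]
ee_rot: [0.458, 3.106, -0.005]
force: [0.2, 0.6, 0.1]
width: 1.0
gripper_force: 0.0
```

```bash
cat >> h.py <<'E'
def snap(arm,n,f):
    s=arm.observe();m=arm.camera_model(n);p,d=arm.get_image(n)
    np.savez(f+".npz",p=p,d=d,**{k:np.array(v) for k,v in m.items()});cv2.imwrite(f"pics/{f}.png",p)
    return s,p,d,m
def wray(m,px,z):
    """fisheye (equidistant) pixels -> world on plane z"""
    px=np.atleast_2d(px).astype(float);V=np.array(m["view"]);R,t=V[:3,:3],V[:3,3];c=-R.T@t
    u=np.c_[(px[:,0]-m["cx"])/m["fx"],(px[:,1]-m["cy"])/m["fy"]];r=np.linalg.norm(u,axis=1)+1e-12
    d=np.c_[u*(np.sin(r)/r)[:,None],np.cos(r)]@R
    return c+d*((z-c[2])/d[:,2])[:,None]
def tool(s):
    from scipy.spatial.transform import Rotation as Q
    M=Q.from_rotvec(s["ee_rot"]).as_matrix()
    return s["position"].round(4),"yAng",round(float(np.degrees(np.arctan2(M[1,1],M[0,1]))),2),"tilt",M[:2,2].round(4),"t",round(s["clock"],2)
E
python3 - <<'E'
from h import *
from cell import arm
s,p,d,m=snap(arm,"wrist","w1");print(tool(s),m["fx"],m["cx"],m["cy"])
E
```

```text
(array([ 0.63  , -0.0589,  0.233 ]), 'yAng', 73.24, 'tilt', array([ 0.0014, -0.0032]), 't', 1.98) 325.19226210127806 278.4324675937383 214.5036212690007
```

View pics/w1.png

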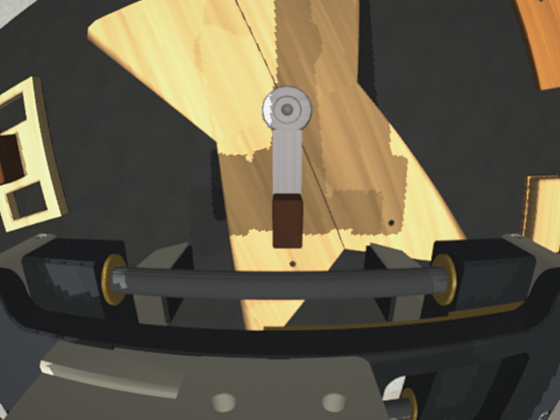

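The wrist view shows the eye and pin at (287,109). The brown handle spans about (274–303, 194–248) and lies on the finger midline.

```bash
python3 - <<'E'
from h import *
p,d,m=load("w1.npz")
f=lambda q,z:wray(m,q,z)[0].round(4)
print("eye",f((287,109),.056),"pin tip",f((287,109),.059))
for q in [(274,194),(302,194),(274,247),(302,247),(274,202),(302,202)]: print(q,f(q,.084),d[q[1]+3,288])
V=np.array(m["view"]);print(-V[:3,:3].T@V[:3,3])
hsv=cv2.cvtColor(p,cv2.COLOR_BGR2HSV);print(hsv[190:252:4,288].tolist())
print("cl",f((238,3),.045),f((343,247),.045))
E
```

```text
eye [ 0.5495 -0.0278  0.056 ] pin tip [ 0.5496 -0.0279  0.059 ]
(274, 194) [ 0.6092 -0.0564  0.084 ] 0.25567874
(302, 194) [ 0.6152 -0.0362  0.084 ] 0.25567874
(274, 247) [ 0.6498 -0.0688  0.084 ] 0.29827255
(302, 247) [ 0.6562 -0.0476  0.084 ] 0.29827255
(274, 202) [ 0.6151 -0.0582  0.084 ] 0.24698532
(302, 202) [ 0.6212 -0.0379  0.084 ] 0.24698532
[ 0.5656624  -0.03911523  0.3245958 ]
[[6, 8, 167], [11, 83, 52], [9, 113, 43], [11, 136, 73], [12, 147, 71], [11, 135, 72], [12, 145, 72], [11, 136, 71], [11, 140, 71], [11, 136, 71], [12, 144, 69], [10, 138, 70], [10, 129, 71], [11, 138, 70], [11, 139, 64], [19, 118, 235]]
cl [ 0.4424 -0.0398  0.045 ] [ 0.6821 -0.0124  0.045 ]
```

>>> {"name": "send_rows", "arguments": {
  "motion": "0 0.004 0.005 -0.04 0 0 0; 0 0 0 -0.04 0 0 0; 0 0 0 -0.035 0 0 0; 1 0 0 0 0 0 0; 1 0 0 0 0 0 0",
  "force": 25
}}

```text
clock: 2.65
position: [0.6333, -0.0481, 0.1204]
ee_rot: [0.447, 3.108, 0.0]
force: [0.4, 0.3, 0.2]
width: 0.831
gripper_force: 0.0
```

>>> {"name": "send_rows", "arguments": {
  "motion": "1 0 0 0 0 0 0; 1 0 0 0 0 0 0; 1 0 0 0 0 0 0; 1 0 0 0.005 0 0 0; 1 0 0 0.01 0 0 0"
}}

```text
clock: 3.28
position: [0.6324, -0.0484, 0.1342]
ee_rot: [-0.448, -3.109, 0.0]
force: [0.4, -0.8, 0.1]
width: 0.291
gripper_force: 0.1
```

>>> {"name": "send_rows", "arguments": {
  "motion": "1 0 0 0 0 0 0; 1 0 0 0 0 0 0; 1 0 0 0 0 0 0"
}}

```text
clock: 3.65
position: [0.6333, -0.0485, 0.1348]
ee_rot: [0.448, 3.108, 0.0]
force: [-0.8, -0.4, 8.2]
width: 0.266
gripper_force: 24.6
```

```bash
python3 - <<'E'
from h import *
from cell import arm
s,p,d,m=snap(arm,"wrist","w2");print(tool(s),s["width"],s["gripper_force"],s["force"])
s,q,d,m=snap(arm,"side","s2")
c=q[180:300,230:430]
cv2.imwrite("pics/c2.png",np.vstack([cv2.resize(p[0:300],(560,300)),cv2.resize(c,(500,300)) if 0 else cv2.copyMakeBorder(cv2.resize(c,(500,300)),0,0,0,60,cv2.BORDER_CONSTANT)]))
E
```

```text
(array([ 0.6333, -0.0485,  0.1348]), 'yAng', 73.59, 'tilt', array([0.0018, 0.    ]), 't', 3.65) 0.26601558475371245 24.573219477315433 [-0.76106824 -0.37615383  8.21615715]
```

View pics/c2.png

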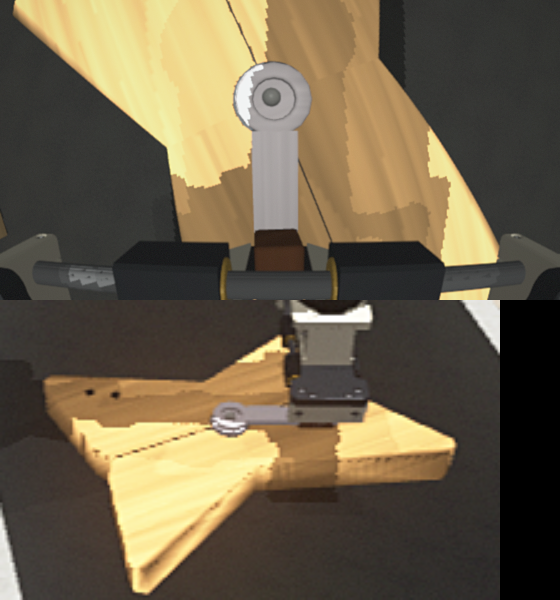

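The arm is gripped at 24.6 N with the handle between the pads. The eye is at (272,97) in the wrist half, still over the pin. Lifting now.

>>> {"name": "send_rows", "arguments": {
  "motion": "1 0 0 0.005 0 0 0; 1 0 0 0.01 0 0 0; 1 0 0 0.02 0 0 0; 1 0 0 0.02 0 0 0; 1 0 0 0.01 0 0 0",
  "force": 35
}}

```text
clock: 4.38
position: [0.633, -0.0484, 0.2003]
ee_rot: [0.448, 3.108, 0.0]
force: [0.3, -0.9, -1.6]
width: 0.263
gripper_force: 34.4
```

```bash
python3 - <<'E'
from h import *
from cell import arm
s,p,d,m=snap(arm,"wrist","w3");print(tool(s),s["width"],s["gripper_force"],s["force"])
V=np.array(m["view"]);print(V.round(4).tolist(),m["cx"],m["cy"])
q=p[40:300,130:430];cv2.imwrite("pics/c3.png",cv2.resize(q,None,fx=2,fy=2))
# depth along bar
print(d[60:240:6,278].round(4).tolist())
E
```

```text
(array([ 0.633 , -0.0484,  0.2003]), 'yAng', 73.6, 'tilt', array([0.0016, 0.    ]), 't', 4.38) 0.26276013478099547 34.38038773834705 [ 0.30869075 -0.87822368 -1.55311259]
[[0.2813, 0.9596, 0.0002, -0.1318], [0.9288, -0.2723, 0.2512, -0.6094], [0.2411, -0.0705, -0.9679, 0.1435], [0.0, 0.0, 0.0, 1.0]] 278.4324675937383 214.5036212690007
[0.22509999573230743, 0.15539999306201935, 0.15719999372959137, 0.1582999974489212, 0.2257000058889389, 0.22709999978542328, 0.22699999809265137, 0.22939999401569366, 0.22310000658035278, 0.23160000145435333, 0.1639000028371811, 0.16500000655651093, 0.16519999504089355, 0.16680000722408295, 0.16680000722408295, 0.1678999960422516, 0.16859999299049377, 0.1695999950170517, 0.1696999967098236, 0.17080000042915344, 0.1712999939918518, 0.17270000278949738, 0.17350000143051147, 0.17299999296665192, 0.17630000412464142, 0.17520000040531158, 0.17640000581741333, 0.17800000309944153, 0.17829999327659607, 0.16910000145435333]
```

View pics/c3.png

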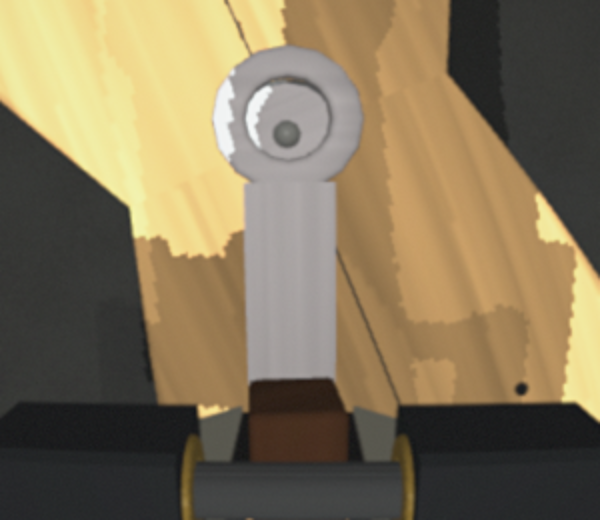

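The trammel is off the pin and held. The eye is at (274,98) in the wrist picture, and the pin is visible below it through the hole.

```bash
cat >> h.py <<'E'
def wpts(m,d,us,vs):
    """world points from wrist depth"""
    V=np.array(m["view"]);R,t=V[:3,:3],V[:3,3]
    u=np.c_[(us-m["cx"])/m["fx"],(vs-m["cy"])/m["fy"]];r=np.linalg.norm(u,axis=1)+1e-12
    k=np.c_[u*(np.sin(r)/r)[:,None],np.cos(r)];k=k/k[:,2:]*d[vs,us][:,None]
    return (k-t)@R
E
python3 - <<'E'
from h import *
p,d,m=load("w3.npz")
vs,us=np.mgrid[134:226,257:294];P=wpts(m,d,us.ravel(),vs.ravel())
A=np.c_[P[:,:2]-P[:,:2].mean(0),np.ones(len(P))];c,_,_,_=np.linalg.lstsq(A,P[:,2],rcond=None)
print("slope",c,"mid",P.mean(0),"res",np.std(P[:,2]-A@c))
g=np.radians(-16.4);t=np.array([np.cos(g),np.sin(g)]);print("slope along arm",c[:2]@t,"across",c[:2]@[-t[1],t[0]])
z=c[2]+c[:2]@(np.array([.548,-.028])-P[:,:2].mean(0));print("eye top z",z)
e=wray(m,(274,98.5),z)[0];print("eye",e,"rel tcp",e[:2]-[.633,-.0484],np.hypot(*(e[:2]-[.633,-.0484])),np.degrees(np.arctan2(*(-(e[:2]-[.633,-.0484]))[::-1])))
l=wray(m,(246/2+130,300/2+40),c[2])[0]; l2=wray(m,(335/2+130,300/2+40),c[2])[0];print("bar width",np.linalg.norm(l-l2),(l+l2)/2)
print("pin tip",wray(m,(287/2+130,133/2+40),.059))
E
```

```text
slope [-0.10723915  0.00759779  0.12246279] mid [ 0.59208028 -0.03808114  0.12246279] res 0.01194247496288215
slope along arm -0.10502118327372842 across -0.02298938622612381
eye top z 0.12726651863561858
eye [ 0.55153375 -0.02662244  0.12726652] rel tcp [-0.08146625  0.02177756] 0.08432681466529283 -14.966358137895094
bar width 0.023597772000049925 [ 0.59734966 -0.03951247  0.12246279]
pin tip [[ 0.54996869 -0.02747304  0.059     ]]
```

```bash
python3 - <<'E'
from h import *
p,d,m=load("w3.npz")
vs,us=np.mgrid[134:222,260:292];P=wpts(m,d,us.ravel(),vs.ravel())
P=P[abs(P[:,2]-np.median(P[:,2]))<.012]
for _ in range(4):
    o=P[:,:2].mean(0);A=np.c_[P[:,:2]-o,np.ones(len(P))];c=np.linalg.lstsq(A,P[:,2],rcond=None)[0];r=P[:,2]-A@c;P=P[abs(r)<max(2*r.std(),.001)]
print(c,o,r.std(),len(P))
t=np.array([.959,-.282]);print("along",c[:2]@t,"across",c[:2]@[-t[1],t[0]])
z=c[2]+c[:2]@(np.array([.551,-.027])-o);print("eye top z",z)
e=wray(m,(274,98.5),z)[0];print("eye",e,np.linalg.norm(e[:2]-[.633,-.0484]),np.degrees(np.arctan2(*(np.array([.633,-.0484])-e[:2])[::-1])))
E
```

```text
[-0.01989968 -0.0623438   0.12158923] [ 0.59142634 -0.03761594] 0.0004980890344703692 2476
along -0.0015028383455043016 across -0.06539941289924428
eye top z 0.12173186643671642
eye [ 0.55096528 -0.02653198  0.12173187] 0.08489938714131812 -14.926264173712383
```

>>> {"name": "send_rows", "arguments": {
  "motion": "1 -0.01 0.04 0 0 0 0; 1 -0.01 0.043 0 0 0 4.1; 1 -0.01 0.043 0 0 0 4.1; 1 -0.01 0.043 0 0 0 4.1; 1 -0.01 0.043 0 0 0 4.1"
}}

```text
clock: 5.05
position: [0.5819, 0.165, 0.1984]
ee_rot: [0.004, -3.141, 0.0]
force: [0.1, -0.6, -1.0]
width: 0.264
gripper_force: 34.4
```

>>> {"name": "send_rows", "arguments": {
  "motion": "1 -0.01 0.043 0 0 0 0; 1 -0.01 0.043 0 0 0 0; 1 -0.01 0.044 0 0 0 0; 1 -0.0126 0.044 0 0 0 0; 1 0 0 0 0 0 0"
}}

```text
clock: 5.68
position: [0.5373, 0.3427, 0.198]
ee_rot: [0.011, -3.139, -0.003]
force: [-0.3, 0.0, -0.8]
width: 0.26
gripper_force: 34.4
```

```bash
python3 - <<'E'
from h import *
from cell import arm
s,p,d,m=snap(arm,"wrist","w4");print(tool(s),s["width"],s["gripper_force"],s["force"])
cv2.imwrite("pics/c4.png",cv2.resize(p[20:280,130:430],None,fx=2,fy=2))
E
```

```text
(array([0.5373, 0.3427, 0.198 ]), 'yAng', 90.41, 'tilt', array([-0.0021,  0.0018]), 't', 5.67) 0.2598986183628858 34.38134861178696 [-0.26802867  0.00833441 -0.83007119]
```

View pics/c4.png

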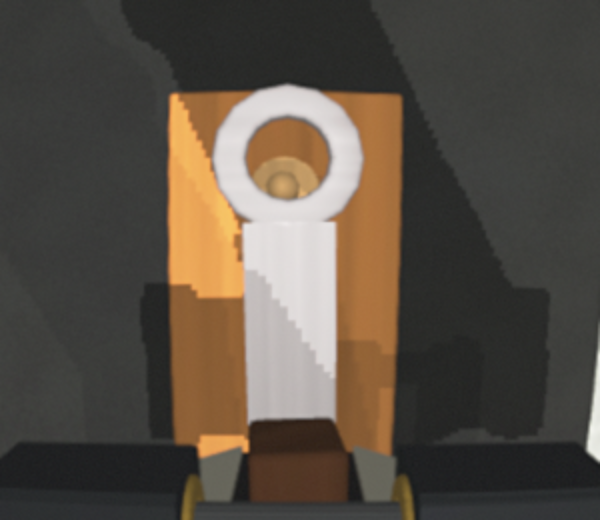

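The eye at (274,99) is above the rack. The post tip at (272.5,112) and its shoulder show through the hole.

```bash
python3 - <<'E'
from h import *
p,d,m=load("w4.npz")
f=lambda q,z:wray(m,q,z)[0].round(4)
print("post tip",f((272.5,112),.055));e=f((274,99),.198-.0786);print("eye",e,"dist",np.linalg.norm(e[:2]-[.5373,.3427]))
L=lambda x,y:f((x/2+130,y/2+20),.012)
print("corners",L(170,94),L(402,96),"left low",L(176,430),"right low",L(392,450))
print("shoulder",L(285,177))
E
```

```text
post tip [0.4552 0.3384 0.055 ]
eye [0.4525 0.3402 0.1194] dist 0.08483684341133867
corners [0.4119 0.2882 0.012 ] [0.4125 0.387  0.012 ] left low [0.5611 0.2886 0.012 ] right low [0.5699 0.387  0.012 ]
shoulder [0.4494 0.3376 0.012 ]
```

>>> {"name": "send_rows", "arguments": {
  "motion": "1 0.0035 -0.002 -0.02 0 0 -0.4; 1 0 0 -0.025 0 0 0; 1 0 0 -0.02 0 0 0; 1 0 0 -0.015 0 0 0; 1 0 0 -0.008 0 0 0"
}}

```text
clock: 6.35
position: [0.5436, 0.3342, 0.1094]
ee_rot: [-0.013, -3.14, 0.002]
force: [0.8, 0.4, -1.1]
width: 0.259
gripper_force: 34.6
```

```bash
python3 - <<'E'
from h import *
from cell import arm
s,p,d,m=snap(arm,"wrist","w5");print(tool(s),s["force"])
s2,q,_,_=snap(arm,"side","s5")
cv2.imwrite("pics/c5.png",np.hstack([cv2.resize(p[20:280,130:430],(400,346)),cv2.resize(q[100:210,220:350],(400,346),interpolation=2)]))
E
```

```text
(array([0.5436, 0.3342, 0.1094]), 'yAng', 89.51, 'tilt', array([-0.0011, -0.0014]), 't', 6.35) [ 0.76255521  0.44200045 -1.08185976]
```

View pics/c5.png

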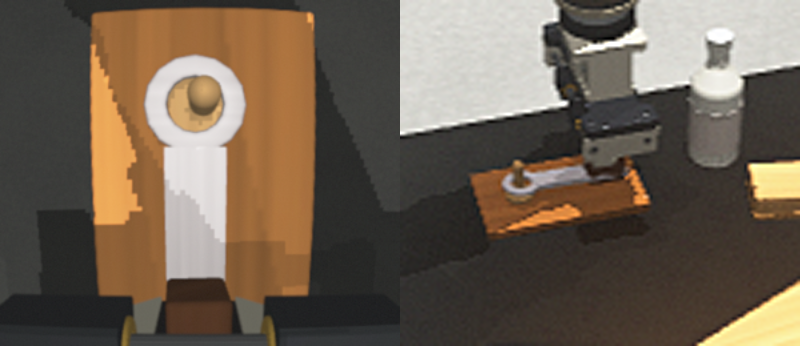

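The post is inside the eye, and its tip sits right of the hole's centre, which means the eye is about 4 mm short in y. I'll correct that, lower it and release.

>>> {"name": "send_rows", "arguments": {
  "motion": "1 -0.002 0.005 -0.003 0 0 0; 1 0 0 -0.004 0 0 0; 1 0 0 0 0 0 0"
}}

```text
clock: 6.82
position: [0.5413, 0.3408, 0.1039]
ee_rot: [-0.01, -3.141, -0.0]
force: [-0.1, 0.1, -1.6]
width: 0.258
gripper_force: 34.6
```

>>> {"name": "send_rows", "arguments": {
  "motion": "1 0 0 0 0 0 0; 0.6 0 0 0 0 0 0; 0.6 0 0 0 0 0 0; 0.6 0 0 0 0 0 0; 0.6 0 0 0 0 0 0"
}}

```text
clock: 7.45
position: [0.5416, 0.3406, 0.104]
ee_rot: [0.011, 3.141, 0.0]
force: [-0.8, -0.5, -0.5]
width: 0.4
gripper_force: 0.0
```

>>> {"name": "send_rows", "arguments": {
  "motion": "0.6 0 0 0 0 0 0; 0.6 0 0 0.02 0 0 0; 0.5 0 0 0.04 0 0 0; 0 0 0 0.05 0 0 0; 0 0 0 0.03 0 0 0"
}}

```text
clock: 8.07
position: [0.5423, 0.3409, 0.2482]
ee_rot: [0.011, 3.138, 0.004]
force: [0.0, 0.6, -0.4]
width: 0.67
gripper_force: 0.0
```

```bash
python3 - <<'E'
from h import *
from cell import arm
s,p,d,m=snap(arm,"wrist","w6");print(tool(s),s["force"])
s2,q,_,_=snap(arm,"side","s6")
cv2.imwrite("pics/c6.png",np.hstack([cv2.resize(p[20:280,130:430],(400,346)),cv2.resize(q[100:210,220:350],(400,346),interpolation=2)]))
E
```

```text
(array([0.5423, 0.3409, 0.2482]), 'yAng', 89.58, 'tilt', array([0.0034, 0.0025]), 't', 8.07) [ 0.00692099  0.56297733 -0.39910913]
```

View pics/c6.png

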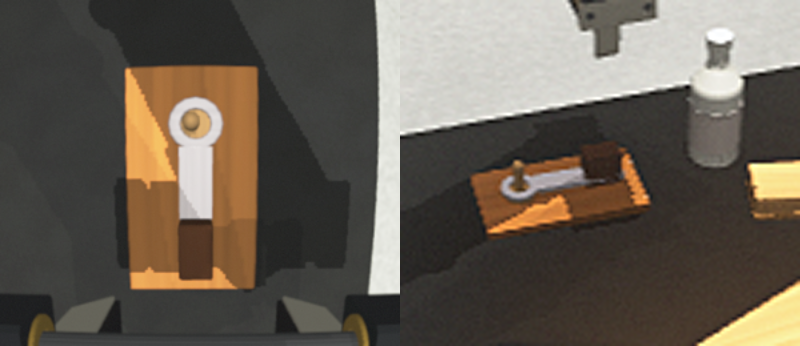

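The trammel hangs on the post, flat on the board and released. Post and eye are both near (193,122) in the left half. Next I'll measure the bare pin with the tool at its placing yaw. I'll measure the template from the same tool offset and height so that calibration bias cancels.

>>> {"name": "send_rows", "arguments": {
  "motion": "0 0.01 -0.045 0.002 0 0 3.4; 0 0.01 -0.046 0 0 0 3.4; 0 0.01 -0.046 0 0 0 0; 0 0.01 -0.046 0 0 0 0; 0 0.01 -0.046 0 0 0 0"
}}

```text
clock: 8.8
position: [0.5915, 0.11, 0.2464]
ee_rot: [-0.175, 3.136, 0.0]
force: [0.5, 0.5, 0.0]
width: 1.0
gripper_force: 0.0
```

>>> {"name": "send_rows", "arguments": {
  "motion": "0 0.01 -0.046 0 0 0 0; 0 0.01 -0.046 0 0 0 0; 0 0.013 -0.046 0 0 0 0; 0 0 0 0 0 0 0; 0 0 0 0 0 0 0"
}}

```text
clock: 9.43
position: [0.6243, -0.026, 0.246]
ee_rot: [0.175, -3.136, -0.001]
force: [0.4, 0.4, -0.1]
width: 1.002
gripper_force: 0.0
```

```bash
python3 - <<'E'
from h import *
from cell import arm
s,p,d,m=snap(arm,"wrist","w7");print(tool(s))
hsv=cv2.cvtColor(p,cv2.COLOR_BGR2HSV)
g=((hsv[...,1]<50)&(hsv[...,2]>75)).astype(np.uint8)*255
cs=cv2.findContours(g,0,cv2.CHAIN_APPROX_NONE)[0]
for c in cs:
    if cv2.contourArea(c)<200: continue
    e=wray(m,cv2.fitEllipse(c)[0],.05)[0]
    if np.hypot(e[0]-.55,e[1]+.028)<.06:
        w=wray(m,c[:,0],.05)[:,:2]; cc,r=cv2.minEnclosingCircle((w*1000).astype(np.float32))
        print(cv2.fitEllipse(c),cv2.contourArea(c),e,cc,r)
for C in cv2.HoughCircles(p[...,1],cv2.HOUGH_GRADIENT,1,10,param1=80,param2=15,minRadius=3,maxRadius=40)[0][:12]:
    e=wray(m,C[:2],.058)[0]
    if np.hypot(e[0]-.55,e[1]+.028)<.03: print("hough",C,e)
q=wray(m,[(a,b) for a in (240,320) for b in (60,160)],.05);print(q[:,:2].round(3).tolist())
E
```

```text
(array([ 0.6243, -0.026 ,  0.246 ]), 'yAng', 96.39, 'tilt', array([-0.0003,  0.0007]), 't', 9.43)
((285.17938232421875, 124.10139465332031), (45.793453216552734, 46.099979400634766), 96.63644409179688) 1656.0 [ 0.54955256 -0.028072    0.05      ] (549.5128784179688, -28.047700881958008) 20.72736167907715
hough [284.5 124.5  21.6] [ 0.55018475 -0.02874944  0.058     ]
hough [290.5 114.5  13.2] [ 0.54101746 -0.02466781  0.058     ]
[[0.496, -0.074], [0.585, -0.064], [0.488, -0.004], [0.577, 0.006]]
```

>>> {"name": "send_rows", "arguments": {
  "motion": "0 -0.01 -0.048 0 0 0 -5.8; 0 -0.01 -0.048 0 0 0 -5.8; 0 -0.01 -0.048 0 0 0 0; 0 -0.01 -0.049 0 0 0 0; 0 -0.01 -0.049 0 0 0 0"
}}

```text
clock: 10.1
position: [0.5748, -0.2677, 0.2461]
ee_rot: [0.138, 3.138, 0.001]
force: [-0.1, 0.1, -0.2]
width: 0.998
gripper_force: 0.0
```

>>> {"name": "send_rows", "arguments": {
  "motion": "0 -0.01 -0.049 0 0 0 0; 0 -0.01 -0.049 0 0 0 0; 0 0 0 0 0 0 0; 0 0 0 0 0 0 0"
}}

```text
clock: 10.6
position: [0.5554, -0.3645, 0.2457]
ee_rot: [0.14, 3.138, 0.002]
force: [0.0, -0.1, 0.9]
width: 1.001
gripper_force: 0.0
```

```bash
python3 - <<'E'
from h import *
from cell import arm
s,p,d,m=snap(arm,"wrist","w8");print(tool(s))
V=np.array(m["view"]);print("cam",-V[:3,:3].T@V[:3,3])
cv2.imwrite("pics/c8.png",cv2.resize(p[20:290,130:430],(600,540)))
E
```

```text
(array([ 0.5554, -0.3645,  0.2457]), 'yAng', 84.9, 'tilt', array([0.0002, 0.0015]), 't', 10.6)
cam [ 0.48847732 -0.35848208  0.3375339 ]
```

View pics/c8.png

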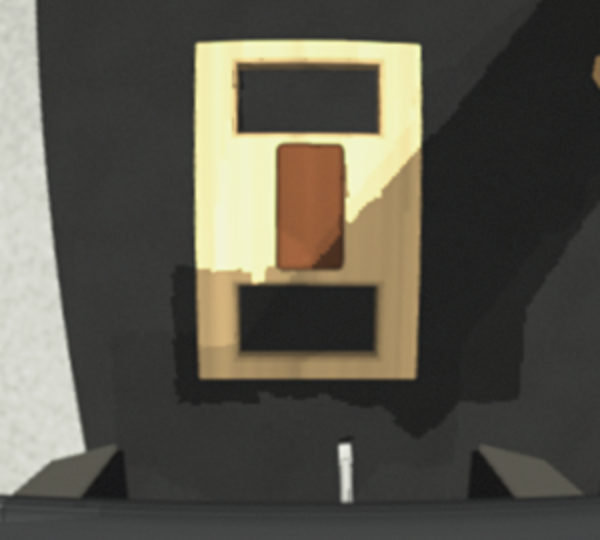

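The template fills crop (195–421, 42–380) and its handle top is at (277–344, 143–270). A screwdriver tip lies clear of it at (345,440).

```bash
python3 - <<'E'
from h import *
p,d,m=load("w8.npz")
hsv=cv2.cvtColor(p,cv2.COLOR_BGR2HSV)
b=((hsv[...,0]<14)&(hsv[...,1]>120)&(hsv[...,2]>60)).astype(np.uint8)*255
b=cv2.morphologyEx(b,cv2.MORPH_OPEN,np.ones((3,3)))
c=big(b,(255,80,315,165));r=cv2.minAreaRect((wray(m,c[:,0],.058)[:,:2]*1000).astype(np.float32));print(cv2.boundingRect(c),r)
y=((hsv[...,1]>40)&(hsv[...,2]>70)).astype(np.uint8)*255
c=big(y,(215,30,350,215));r=cv2.minAreaRect((wray(m,c[:,0],.018)[:,:2]*1000).astype(np.float32));print(cv2.boundingRect(c),r)
E
```

```text
(269, 92, 33, 63) ((480.8812561035156, -351.8804016113281), (27.229015350341797, 53.525428771972656), 84.8563003540039)
(226, 39, 116, 171) ((480.0141296386719, -352.3169250488281), (112.64736938476562, 171.5484619140625), 84.79712677001953)
```

>>> {"name": "send_rows", "arguments": {
  "motion": "0 -0.0375 0.0065 -0.03 0 0 -0.1; 0 -0.0375 0.006 -0.03 0 0 0; 0 0 0 -0.02 0 0 0; 0 0 0 0 0 0 0; 0 0 0 0 0 0 0"
}}

```text
clock: 11.28
position: [0.481, -0.3531, 0.1668]
ee_rot: [0.142, 3.137, -0.0]
force: [0.1, 0.3, -0.9]
width: 1.002
gripper_force: 0.0
```

>>> {"name": "send_rows", "arguments": {
  "motion": "0 -0.0005 0.001 -0.04 0 0 0; 0 0 0 -0.03 0 0 0; 0 0 0 -0.008 0 0 0; 1 0 0 0 0 0 0; 1 0 0 0 0 0 0",
  "force": 40
}}

```text
clock: 11.9
position: [0.4799, -0.3534, 0.0893]
ee_rot: [0.145, 3.136, -0.002]
force: [0.1, -0.4, 0.1]
width: 0.832
gripper_force: 0.0
```

>>> {"name": "send_rows", "arguments": {
  "motion": "1 0 0 0 0 0 0; 1 0 0 0 0 0 0; 1 0 0 0 0 0 0; 1 0 0 0 0 0 0; 1 0 0 0 0 0 0"
}}

```text
clock: 12.52
position: [0.479, -0.3527, 0.0879]
ee_rot: [-0.145, -3.138, -0.0]
force: [-0.3, 0.6, 1.5]
width: 0.326
gripper_force: 40.0
```

>>> {"name": "send_rows", "arguments": {
  "motion": "1 0 0 0 0 0 0; 1 0 0 0 0 0 0"
}}

```text
clock: 12.78
position: [0.479, -0.3528, 0.0879]
ee_rot: [-0.145, -3.138, -0.0]
force: [0.0, 0.8, 1.1]
width: 0.325
gripper_force: 40.0
```

>>> {"name": "send_rows", "arguments": {
  "motion": "1 0 0 0.03 0 0 0; 1 0 0 0.04 0 0 0; 1 0.01 0.045 0.02 0 0 3.9; 1 0.01 0.045 0 0 0 3.9; 1 0.01 0.045 0 0 0 3.9"
}}

```text
clock: 13.4
position: [0.509, -0.2165, 0.1779]
ee_rot: [-0.178, 3.136, 0.0]
force: [1.5, -0.5, -3.7]
width: 0.325
gripper_force: 40.0
```

>>> {"name": "send_rows", "arguments": {
  "motion": "1 0.01 0.045 0 0 0 0; 1 0.01 0.045 0 0 0 0; 1 0.01 0.045 0 0 0 0; 1 0.009 0.0545 0 0 0 0; 1 0 0 0 0 0 0"
}}

```text
clock: 14.02
position: [0.5484, -0.0225, 0.1773]
ee_rot: [0.188, -3.135, -0.004]
force: [-0.0, 0.2, -4.3]
width: 0.325
gripper_force: 40.0
```

>>> {"name": "send_rows", "arguments": {
  "motion": "1 0 0 0 0 0 0; 1 0 0 0 0 0 0"
}}

```text
clock: 14.28
position: [0.5477, -0.03, 0.1778]
ee_rot: [0.172, -3.136, 0.001]
force: [0.5, -0.4, -3.6]
width: 0.323
gripper_force: 40.0
```

```bash
python3 - <<'E'
from h import *
from cell import arm
s,p,d,m=snap(arm,"wrist","w9");print(tool(s),s["width"],s["force"])
z0=s["position"][2]-.088+.018
hsv=cv2.cvtColor(p,cv2.COLOR_BGR2HSV)
# front window (dark) and front edge in the plate plane, found by depth band
vs,us=np.mgrid[0:250,100:460];P=wpts(m,d,us.ravel(),vs.ravel())
k=(abs(P[:,2]-z0)<.008);Q=P[k];print("plate z",np.median(Q[:,2]),z0)
mk=np.zeros((420,560),np.uint8);mk[vs.ravel()[k],us.ravel()[k]]=255
mk=cv2.morphologyEx(mk,cv2.MORPH_CLOSE,np.ones((3,3)))
cs,h=cv2.findContours(mk,cv2.RETR_CCOMP,cv2.CHAIN_APPROX_NONE)
T=s["position"][:2];g=np.radians(6.45);ex=np.array([np.cos(g),np.sin(g)]);ey=np.array([-ex[1],ex[0]])
for c,hh in zip(cs,h[0]):
    if cv2.contourArea(c)<600: continue
    W=wray(m,c[:,0],z0)[:,:2]-T;print("hole" if hh[3]>=0 else "outer",cv2.boundingRect(c),"x",(W@ex).min().round(4),(W@ex).max().round(4),"y",(W@ey).min().round(4),(W@ey).max().round(4),cv2.minAreaRect((W*1000).astype(np.float32)))
A=np.c_[Q[:,:2]-Q[:,:2].mean(0),np.ones(len(Q))];c=np.linalg.lstsq(A,Q[:,2],rcond=None)[0];print("slope x,y",c[:2]@ex,c[:2]@ey)
E
```

```text
(array([ 0.5477, -0.03  ,  0.1778]), 'yAng', 96.27, 'tilt', array([-0.0004, -0.0007]), 't', 14.28) 0.32304214233622586 [ 0.45571654 -0.39920171 -3.55043553]
plate z 0.10718499181354267 0.10780591327675777
outer (170, 100, 217, 150) x -0.0836 -0.0062 y -0.0548 0.0552 ((-44.653480529785156, -4.880191802978516), (77.28328704833984, 110.05364990234375), 6.3470659255981445)
hole (210, 121, 138, 72) x -0.0733 -0.0371 y -0.0342 0.0347 ((-54.862701416015625, -5.934726715087891), (36.091636657714844, 68.81745910644531), 6.327373027801514)
slope x,y 0.0041130634911779465 -0.0012535683826067978
```

The held template's front edge sits 83.6 mm ahead of the TCP. That puts its centre 1.4 mm forward of the grasp, and the plate is level.

>>> {"name": "send_rows", "arguments": {
  "motion": "1 0.0005 0.0015 -0.015 0 0 0.1; 1 0 0 -0.01 0 0 0; 1 0 0 0 0 0 0; 1 0 0 0 0 0 0"
}}

```text
clock: 14.82
position: [0.5485, -0.027, 0.1528]
ee_rot: [0.178, -3.136, 0.0]
force: [-0.3, 0.4, -2.6]
width: 0.323
gripper_force: 40.0
```

>>> {"name": "send_rows", "arguments": {
  "motion": "1 -0.0003 -0.0012 -0.002 0 0 0; 1 0 0 -0.003 0 0 0; 1 0 0 -0.003 0 0 0; 1 0 0 -0.002 0 0 0; 1 0 0 0 0 0 0"
}}

```text
clock: 15.45
position: [0.5481, -0.028, 0.1427]
ee_rot: [0.178, -3.136, -0.0]
force: [-0.5, 0.3, -1.8]
width: 0.324
gripper_force: 40.0
```

>>> {"name": "send_rows", "arguments": {
  "motion": "1 0 0 -0.002 0 0 0; 1 0 0 -0.002 0 0 0; 1 0 0 -0.002 0 0 0; 1 0 0 -0.001 0 0 0; 1 0 0 0 0 0 0"
}}

```text
clock: 16.08
position: [0.5482, -0.028, 0.1361]
ee_rot: [-0.178, 3.136, 0.0]
force: [-1.3, -0.5, 3.1]
width: 0.329
gripper_force: 40.0
```

>>> {"name": "send_rows", "arguments": {
  "motion": "1 0 0 -0.001 0 0 0; 1 0 0 -0.001 0 0 0; 1 0 0 -0.001 0 0 0; 1 0 0 -0.001 0 0 0; 1 0 0 0 0 0 0"
}}

```text
clock: 16.7
position: [0.5482, -0.0281, 0.1329]
ee_rot: [-0.178, 3.136, 0.001]
force: [-6.2, 0.8, 16.1]
width: 0.324
gripper_force: 40.0
```

```bash
cat > chk.py <<'E'
from h import *
from cell import arm
s,p,d,m=snap(arm,"wrist","w10");print(tool(s),s["width"],s["force"],s["gripper_force"],s["ft_torque"])
z0=.063
vs,us=np.mgrid[0:250,100:460];P=wpts(m,d,us.ravel(),vs.ravel())
T=s["position"][:2];g=np.radians(6.45);ex=np.array([np.cos(g),np.sin(g)]);ey=np.array([-ex[1],ex[0]])
k=(abs(P[:,2]-z0)<.006);Q=P[k]
A=np.c_[Q[:,:2]-Q[:,:2].mean(0),np.ones(len(Q))];c=np.linalg.lstsq(A,Q[:,2],rcond=None)[0];print("plate z",np.median(Q[:,2]),"slope",c[:2]@ex,c[:2]@ey)
w=P[abs(P[:,2]-.045)<.006];print("wood z",np.median(w[:,2]),len(w))
mk=np.zeros((420,560),np.uint8);mk[vs.ravel()[k],us.ravel()[k]]=255
c=max(cv2.findContours(mk,0,cv2.CHAIN_APPROX_NONE)[0],key=cv2.contourArea);W=wray(m,c[:,0],z0)[:,:2]-T;print("x front",(W@ex).min(),cv2.minAreaRect((W*1000).astype(np.float32)))
E
python3 chk.py
```

```text
(array([ 0.5482, -0.0281,  0.1329]), 'yAng', 96.49, 'tilt', array([0.0005, 0.0005]), 't', 16.7) 0.32440511802490124 [-6.2019083   0.77502532 16.10955834] 40.00021576881409 [0.1318733  1.38738046 0.02801801]
plate z 0.06225958932915045 slope 0.003612781035869345 -0.00029408101994578425
wood z 0.04435022622470634 57064
x front -0.08350837265011364 ((-44.584136962890625, -4.941928863525391), (77.17607879638672, 109.921142578125), 6.557246685028076)
```

>>> {"name": "send_rows", "arguments": {
  "motion": "1 0 0 -0.0005 0 0 0; 1 0 0 0 0 0 0; 1 0 0 0 0 0 0"
}}

```text
clock: 17.12
position: [0.5482, -0.0281, 0.1328]
ee_rot: [-0.178, 3.136, 0.001]
force: [-8.5, 1.0, 23.4]
width: 0.325
gripper_force: 40.0
```

```bash
python3 -c "
from cell import arm
print(arm.sign_off())"
```

```text
the job is handed in; nothing more can be done
None
```

I handed the job in at 17.1 s with the trammel arm hung on the rack post and released, and the template held pressed down on the pin (plate measured 17.9 mm above the wood, so flush, and aligned with the centreline); the sign-off returned no verdict.

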